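# Trip-test the grinder's safety box and set the chisel ready

### The arm

A 6-joint arm with a two-finger parallel gripper is mounted at the origin on the work surface. World frame = base frame: x ahead of the robot, y to its left, z up, the work surface at z = 0. Lengths are in mm, angles in rad, forces in N, time in s.
With the tool pointing down it reaches from about 350 to 975 mm from the base axis. Payload 7.1 kg.
Tool frame: the origin (TCP) lies midway between the tips of the shut fingers; the grasp point (between the pads) lies 19 mm behind it; z points along the fingers, y is the line along which they close (so a half turn about z gives the same grasp; the last joint's range is limited). The gripper opens to 88 mm and grips with 3 to 60 N. Pads are 20 mm wide; open, the fingers measure 115 mm over their backs; the gripper's body (75 mm by 178 mm) begins 61 mm behind the grasp point.
Start: joints at [1.324, 0.423, 1.63, -0, 1.089, -0.019], TCP at [141.116, 608.844, 190.475] pointing down, gripper open.
Joint ranges: [-3, 3], [-0.9, 2.11], [0.09, 2.58], [-1.31, 4.45], [0.11, 2.69], [-2.54, 2.54]. Speed limits (rad/s): [2.39, 2.39, 3.01, 3.14, 3.14, 3.14].

### API

Orientations are given as a rotation vector (axis times angle).
In Python, from workcell import ctrl gives the robot as it stands.
- The arm moves only by the shell command python3 -m pendant 'ROWS'. ROWS is a JSON object of lists of equal length, an entry for each row: "grip": the opening, from -1 (shut) to 1 (fully open); "linear": the shift along the tool's x, y, z in mm, a list of three; "angular": the turn, a rotation vector about the tool's x, y, z in rad, a list of three. In form: {"grip": [grip, ...], "linear": [[tx, ty, tz], ...], "angular": [[ax, ay, az], ...]}. A call has 1 to 12 rows; each row shifts and turns the commanded pose from where the row before left it, along the tool's axes as they then stand; what a row does not reach is not made up. A row lasts 1/12 s, in which the tool goes at most 41.7 mm and 7.16 degrees, less where a joint would pass 70% of its speed; a pose out of reach is approached as far as the arm can. A call with a gripper value outside its range is refused whole. The fingers move at their own pace and stop on an object; the grip force is fixed at half the most. Time passes only in rows, so rows that do not move let the fingers close. It gives the time, the measured TCP pose, the force, the opening and the grip force at its end, in the units of the state.
- ctrl.get_obs(): the state, without advancing time (a new reading comes with each control period).
- ctrl.get_image(name): name is "scene" or "side" or "wrist"; returns the picture (420x560x3 uint8, red, green, blue); there is no depth.
- ctrl.camera_params(name): a dict with "vfov" (degrees; the focal length in pixels is half the picture's height over the tangent of half this angle, whatever the lens; pixels are square), "cx", "cy" (the principal point, pixels), "k1" (the pictures are not rectified: a ray, as slopes to the right and down, at radius r is drawn at 1 + k1 r^2 times it, then the intrinsics apply), "R" (3x3) and "t" (3): a world point X has camera coordinates R X + t; the wrist camera has in their place "T_tool_cam" (4x4, takes a point from camera to tool coordinates, whose origin is the TCP and whose axes are the flange's). Camera axes: x right, y down, z forward; pixel columns grow to the right and rows downward; lengths in mm; the calibration is good to about 2 mm. A picture is of the moment at which its call begins: read the wrist's pose just before it. camera_params takes no time and is no camera call.
- ctrl.close_job(): hands the job in; it is judged then, once.
The state is a dict: "t": time; "qpos": joint angles; "qvel": joint speeds; "joint_torque": joint torques, N m; "ee_pos": TCP position; "orientation": TCP orientation; "ft_force": force on the tool from outside, world axes, zero at the start; "moment": the same for the moment, N m; "width": finger opening in mm; "grasp_force": force on a finger pad.
Only numpy, scipy, OpenCV 4.12 (cv2) and the standard library are available. Lean on these libraries where they do the work, as an engineer would, in place of code of your own. Each camera call takes 0.05 s, during which the arm holds its last target. There are 200 camera calls.

### The job

Test the grinder's trip box by pressing its blue test button all the way so that the red lever drops. While the power is off (lever down), lay the blue chisel gently on the sloping platform of the grey stone wheel, not the brown wire brush: centred flat on the platform, in line with it, blade towards the wheel. Then lift the red lever fully back up so that it stays, leaving all the other things on the bench where they are.

Things in the scene. Friction and masses are not known exactly. Their poses are not given: they have to be found in the camera images.
- trip_box: grey trip box, fixed, 150 (x) x 180 (y) x 70 mm high housing; origin on the bench 45 mm in front (-x) of the point under the housing's middle, x away from the robot, z up. On top at y -60: a yellow pod 50 x 50 mm, top 104 mm above the bench, carrying the blue button; at y +45: the lever between two steel ears
- button_top (a point): middle of the top of the blue test button, diameter 36 mm, 128 mm above the bench; it moves straight down 8 mm against a spring of about 4 N and springs back. Pressed fully it tips the lever over centre and the lever falls by its own weight towards the box's -x; keep the gripper out of the space over the lever while it falls
- test_button (a joint): travel of the blue button, m: 0 released, 0.008 fully down
- trip_lever (a joint): angle of the red lever, rad: 0 up (power on, leaning 0.16 back past upright, held there by its weight), 1.69 dropped (power off, nearly level, pointing to the box's -x). It balances at about 0.16 and falls to the nearer side
- lever_bar (a point): middle of the red cross bar of the lever: round, diameter 16 mm, 70 mm long between two 10 mm steel arms, parallel to the box's y, 100 mm from the hinge. Dropped, it hangs 30 mm beyond the front edge of the housing, 92 mm above the bench
- lever_hinge (a point): the lever's hinge axis (along the box's y) midway between its arms, 85 mm above the bench, at x +40, y +45 mm of the box's origin
- grinder: green double-ended bench grinder, fixed; origin on the bench midway between the points under its two platforms, x away from the robot towards the motor, shaft along y 152 mm behind and 140 mm up
- stone: the grinder end with the smooth grey stone wheel, diameter 150 mm, 24 mm thick; may be the left or the right end. Origin on the bench under its platform; wheel centre at x +152, z +140 mm
- stone_rest: the stone wheel's aluminium platform, 100 (x) x 50 (y) x 8 mm, fixed; origin at the middle of its upper face, 125 mm above the bench; x runs up the 0.30 rad slope towards the wheel, z is square to the face. The wheel begins about 75 mm from the origin
- wire: the grinder end with the brown wire brush wheel and its own steel platform, same sizes and axes; not to be used
- chisel: blue cold chisel lying on the bench, 120 mm long, shank 24 wide x 14 mm thick, 0.3 kg; origin at the middle of the underside, x towards the bright steel blade (28 mm wide, 10 mm thick, 38 mm long)
- chisel_tip (a point): the chisel's blade end, 60 mm from its origin
- hammer: hammer 200 mm long lying on the bench, leave alone
- wrench: steel wrench 180 mm long lying on the bench, leave alone
- tin: red open tin, diameter 96, 130 mm high, leave alone
- oil: yellow oil bottle, diameter 66, 190 mm high, leave alone
- jar: amber jar, diameter 58, 85 mm high, leave alone
- collar: dark steel collar, diameter 52, 30 mm high, leave alone
- slug: brass slug, diameter 48, 35 mm high, leave alone
Mind the look-alikes: they are no part of the job. Leave any pink look-alike of the trip_box alone.

How it is judged (in metres and radians):
On the way, in this order (a step that is already met when the one before it is completed fails the run):
1. the blue test button is pressed (over 3 mm of its 8) (value of joint test_button above 0.003 m).
2. the lever has dropped (value of joint trip_lever above 1.45 rad), for 0.1 s.
3. the chisel lies released on the stone wheel's platform while the lever is still down (x of chisel in the frame of stone_rest between -0.018 and 0.018 m and y of chisel in the frame of stone_rest between -0.013 and 0.013 m and z of chisel in the frame of stone_rest between -0.005 and 0.006 m and x of chisel_tip in the frame of stone_rest above 0.03 m and angle between the x axis of chisel and the x axis of stone_rest, either way round below 0.2 rad and angle between the z axis of chisel and the z axis of stone_rest, either way round below 0.12 rad and contact force between chisel and the fingers below 0.1 N and linear speed of chisel below 0.02 m/s and value of joint trip_lever above 1.4 rad), for 0.3 s.
4. the lever is back up (value of joint trip_lever below 0.1 rad), for 0.2 s.
At the end, for the whole second after the job is handed in: the lever is fully up (within 0.1 rad) and the button has sprung back; the chisel lies still and released, flat on the stone wheel's platform, centred within 18 mm along and 13 mm across it, in line within 0.2 rad, blade towards the wheel (x of chisel in the frame of stone_rest between -0.018 and 0.018 m and y of chisel in the frame of stone_rest between -0.013 and 0.013 m and z of chisel in the frame of stone_rest between -0.005 and 0.006 m and x of chisel_tip in the frame of stone_rest above 0.03 m and angle between the x axis of chisel and the x axis of stone_rest, either way round below 0.2 rad and angle between the z axis of chisel and the z axis of stone_rest, either way round below 0.12 rad and contact force between chisel and the fingers below 0.1 N and linear speed of chisel below 0.02 m/s and value of joint trip_lever below 0.1 rad and value of joint test_button below 0.003 m); the robot touches nothing.
It fails at once if a bystander (hammer, wrench, tin, oil bottle, jar, collar, slug) is shifted over 30 mm (distance of any of hammer, wrench, tin, oil, jar, collar, slug from where it was at the start of the episode above 0.03 m).
It fails at once if a standing bystander is tipped (angle between any of tin, oil, jar, collar, slug's own z axis and vertical above 0.35 rad).
It fails at once if the chisel is dropped or thrown (moving over 0.5 m/s out of the fingers, a fall of about 13 mm) (linear speed of chisel above 0.5 m/s and contact force between chisel and the fingers below 0.1 N).
It also fails if it takes over 72 s, if anything falls off the work surface, if the arm or the gripper's body presses on something with over 40 N, if the wrist force passes 120 N, or if a joint passes its speed limit or range.

## Working session

There is one attempt and no reset: what is moved stays moved. The work goes in short steps, Python scripts to look and compute and a shell command to move; the robot and the scene stay as the last step left them, time stands still between calls to the robot, and variables do not carry over. Pictures are saved under pics/ and viewed, at most 10 in all, crops included, and the job is handed in when it is done.

```bash
mkdir -p pics; ls; python3 - <<'E'
from workcell import ctrl
import cv2
o=ctrl.get_obs();print({k:(v if isinstance(v,(int,float)) else [round(float(x),3) for x in v]) for k,v in o.items()})
for n in("scene","side","wrist"):
    cv2.imwrite(f"pics/{n}0.png",ctrl.get_image(n)[:,:,::-1]);print(n,ctrl.camera_params(n))
E
```

```text
pics
{'t': 0.0, 'qpos': [1.324, 0.424, 1.631, -0.0, 1.089, -0.019], 'qvel': [-0.0, -0.001, -0.0, 0.001, 0.001, 0.001], 'joint_torque': [0.0, -54.462, -27.367, 0.064, 0.023, -0.0], 'ee_pos': [141.001, 608.267, 189.73], 'orientation': [-0.357, -3.121, 0.002], 'ft_force': [0.594, -0.346, -0.476], 'moment': [0.008, 0.002, -0.037], 'grasp_force': 0.0, 'width': 88.17422799095037}
scene {'vfov': 43.34469875368245, 'cx': 272.76874513562797, 'cy': 213.73246088461974, 'k1': -0.21023929493936436, 'R': array([[ 0.86663253,  0.49885599,  0.00952659],
       [ 0.41067609, -0.70233932, -0.58143326],
       [-0.28336057,  0.50780132, -0.81353833]]), 't': array([-348.63642693,  -94.41982044, 1754.18393461])}
side {'vfov': 46.99412773025589, 'cx': 281.5559837124272, 'cy': 201.1865774963035, 'k1': 0.04552787333523602, 'R': array([[ 0.74002249, -0.67216883,  0.02357489],
       [-0.31328841, -0.37550686, -0.87226428],
       [ 0.59516139,  0.63810945, -0.48846622]]), 't': array([-290.06177482,  256.84230407, 1281.74208646])}
wrist {'vfov': 58.557971069765415, 'cx': 276.52250495831123, 'cy': 213.70082695995654, 'k1': 0.017332437942880263, 'T_tool_cam': array([[-9.02728176e-04, -9.58661960e-01, -2.84546008e-01,
         7.90971814e+01],
       [ 9.99999445e-01, -1.01995827e-03,  2.63815059e-04,
        -4.27120061e-01],
       [-5.43134517e-04, -2.84545612e-01,  9.58662349e-01,
        -1.93049514e+02],
       [ 0.00000000e+00,  0.00000000e+00,  0.00000000e+00,
         1.00000000e+00]])}
```

View pics/scene0.png

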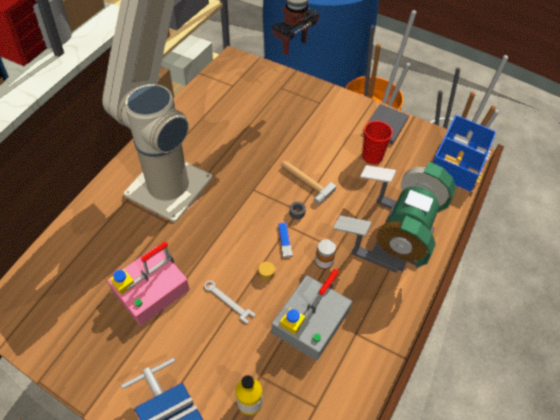

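View pics/side0.png

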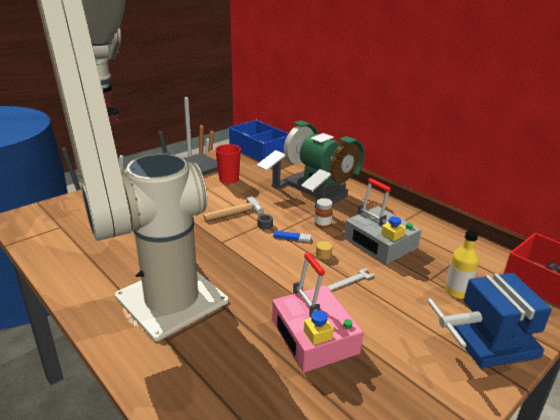

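The scene view shows the grey trip box at (312,315) with its button at (293,317), and the chisel at (285,240) with its blade at (288,253). The stone wheel is the far-left end, with its platform at (378,173); the wire platform is at (352,225). In the side view the button is at (395,224), the chisel at (292,237) and the stone platform at (271,159).

```bash
cat > h.py <<'E'
import numpy as np,cv2
from scipy.spatial.transform import Rotation as Ro
from workcell import ctrl
def cam(n,obs=None):
    p=ctrl.camera_params(n); f=210/np.tan(np.radians(p['vfov'])/2)
    if 'R' in p: R,t=p['R'],p['t']
    else:
        o=obs; A=np.eye(4);A[:3,:3]=Ro.from_rotvec(o['orientation']).as_matrix();A[:3,3]=o['ee_pos']
        B=np.linalg.inv(A@p['T_tool_cam']);R,t=B[:3,:3],B[:3,3]
    return dict(K=np.array([[f,0,p['cx']],[0,f,p['cy']],[0,0,1]]),d=np.array([p['k1'],0,0,0,0.]),R=np.array(R),t=np.array(t))
def ray(c,uv):
    q=cv2.undistortPoints(np.array([[uv]],float),c['K'],c['d'])[0,0]
    return -c['R'].T@c['t'], c['R'].T@np.array([q[0],q[1],1])
def plane(c,uv,z):
    o,d=ray(c,uv); return o+d*(z-o[2])/d[2]
def tri(a,ua,b,ub):
    o1,d1=ray(a,ua);o2,d2=ray(b,ub)
    s=np.linalg.lstsq(np.c_[d1,-d2],o2-o1,rcond=None)[0]
    p,q=o1+s[0]*d1,o2+s[1]*d2; return (p+q)/2,np.linalg.norm(p-q)
def proj(c,X):
    return cv2.projectPoints(np.array(X,float).reshape(-1,3),cv2.Rodrigues(c['R'])[0],c['t'],c['K'],c['d'])[0][:,0]
def blobs(im,lo,hi,box,amin=15):
    x0,y0,x1,y1=box; h=cv2.cvtColor(im[y0:y1,x0:x1],cv2.COLOR_BGR2HSV)
    m=cv2.inRange(h,np.array(lo),np.array(hi)); n,l,s,c=cv2.connectedComponentsWithStats(m)
    out=[]
    for i in range(1,n):
        if s[i,4]>=amin:
            ct=max(cv2.findContours((l==i).astype(np.uint8),0,2)[0],key=len)
            r=cv2.minAreaRect(ct)
            out.append((s[i,4],np.round(c[i]+[x0,y0],1),np.round(cv2.boxPoints(r)+[x0,y0],1).tolist()))
    return out
E
python3 - <<'E'
from h import *
S=cv2.imread('pics/scene0.png');D=cv2.imread('pics/side0.png')
for nm,im,bx in(('scene',S,{'btn':(275,300,312,330),'lev':(300,262,350,310),'chis':(265,215,305,265),'plat':(355,160,405,195)}),('side',D,{'btn':(380,212,408,232),'lev':(360,172,400,200),'chis':(262,225,320,250),'plat':(250,145,292,175)})):
    for k,b in bx.items():
        lo,hi={'btn':((100,130,60),(125,255,255)),'chis':((100,130,60),(125,255,255)),'lev':((0,150,90),(8,255,255)),'plat':((0,0,170),(180,60,255))}[k]
        print(nm,k,blobs(im,lo,hi,b))
a=cv2.resize(S[155:355,260:460],None,fx=3,fy=3,interpolation=2);cv2.imwrite('pics/c1.png',a)
b=cv2.resize(D[130:270,250:430],None,fx=4.2,fy=4.2,interpolation=2);cv2.imwrite('pics/c2.png',b)
E
```

```text
scene btn [(np.int32(119), array([292.7, 315.2]), [[287.0, 321.0], [287.0, 309.0], [298.0, 309.0], [298.0, 321.0]])]
scene lev [(np.int32(193), array([328.7, 280.9]), [[316.3, 291.2], [334.8, 266.6], [340.6, 270.9], [322.1, 295.6]])]
scene chis [(np.int32(154), array([283.5, 233.8]), [[278.3, 223.8], [285.3, 222.6], [288.8, 243.9], [281.8, 245.0]])]
scene plat [(np.int32(391), array([377.9, 173.1]), [[360.4, 176.6], [362.5, 164.1], [395.4, 169.6], [393.3, 182.1]])]
side btn [(np.int32(88), array([394.5, 220.7]), [[389.0, 225.0], [389.0, 216.0], [400.0, 216.0], [400.0, 225.0]])]
side lev [(np.int32(181), array([389.7, 175.6]), [[372.0, 172.0], [399.0, 172.0], [399.0, 183.0], [372.0, 183.0]]), (np.int32(131), array([379.2, 184.3]), [[367.0, 181.0], [369.4, 176.2], [391.4, 187.2], [389.0, 192.0]])]
side chis [(np.int32(172), array([285.9, 235. ]), [[272.5, 236.8], [273.4, 230.2], [299.2, 233.4], [298.4, 240.0]])]
side plat [(np.int32(254), array([270.8, 159.4]), [[256.3, 164.0], [278.6, 146.9], [285.0, 155.3], [262.6, 172.3]])]
```

View pics/c1.png

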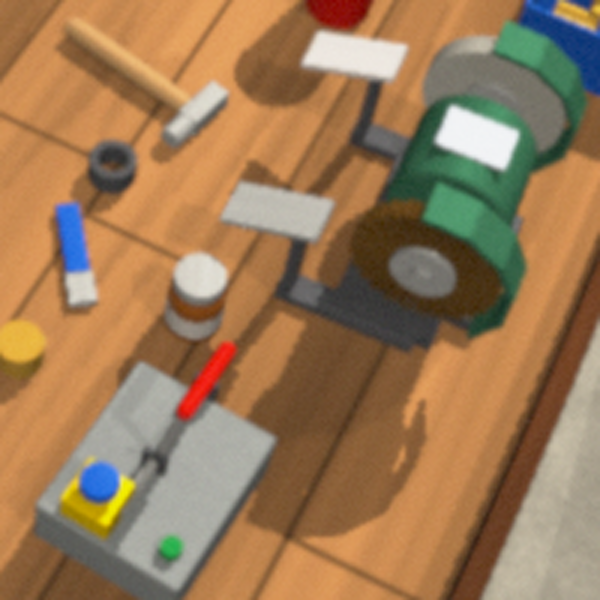

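View pics/c2.png

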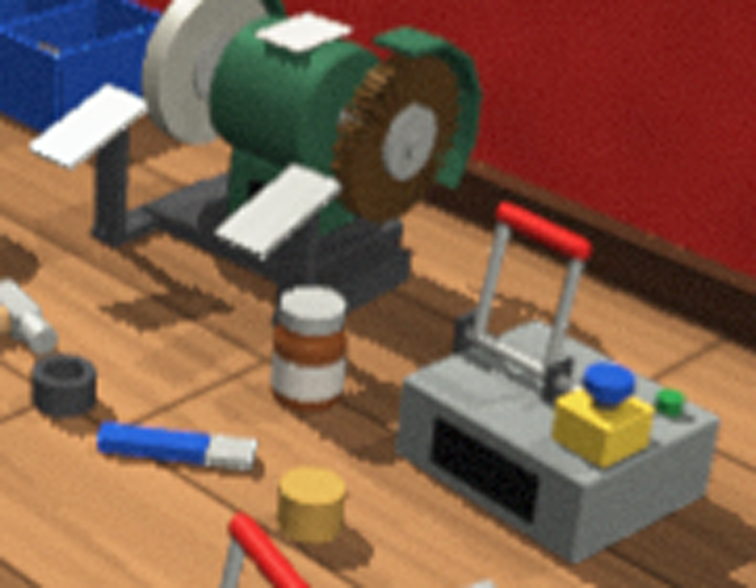

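The crops show the box top's front edge running from (273,324) to (307,276) in the scene view, and its left edge running on to (352,301). The stone platform's corners are clear in both views. The chisel's blade points at about (287,255) in the scene and (310,238) in the side view.

```bash
python3 - <<'E'
from h import *
np.set_printoptions(precision=1,suppress=True)
a,b=cam('scene'),cam('side')
sc=lambda u:(u[0]/3+260-.33,u[1]/3+155-.33); sd=lambda u:(u[0]/4.2+250-.38,u[1]/4.2+130-.38)
print('btn',tri(a,(292.7,315.2),b,(394.5,220.7)), plane(a,(292.7,315.2),126),plane(b,(394.5,220.7),124))
C=[plane(a,sc(u),70) for u in((40,508),(140,362),(275,438))]
C2=[plane(b,sd(u),70) for u in((574,482),(402,380),(540,322),(718,418))]
print(C,C2)
for X in(C,C2):
    e=X[1]-X[0];f=X[2]-X[1];print(np.degrees(np.arctan2(-e[0],e[1])),np.degrees(np.arctan2(f[1],f[0])),np.linalg.norm(e),np.linalg.norm(f))
print('lev',tri(a,(328.7,280.9),b,sd((545,231))))
P=[tri(a,sc(u),b,sd(v)) for u,v in zip(((318,30),(408,45),(393,82),(302,65)),((30,147),(108,87),(147,105),(70,165)))]
print('plat',P,np.mean([p[0] for p in P],0),tri(a,(377.9,173.1),b,(270.8,159.4)))
print(plane(a,(377.9,173.1),125),plane(b,(270.8,159.4),125))
e=P[1][0]-P[0][0];f=P[2][0]-P[3][0];print(e,f,np.degrees(np.arctan2((e+f)[1],(e+f)[0])))
for c,n,t in((a,sc,((67,206),(82,303))),(b,sd,((102,437),(254,453)))):
    X=plane(c,n(t[0]),10),plane(c,n(t[1]),8);d=X[1]-X[0];print('chisel',X,np.linalg.norm(d),np.degrees(np.arctan2(d[1],d[0])))
print('chis blue cen',plane(a,(283.5,233.8),12),plane(b,(285.9,235),10))
for n,u,z in(('jar',(200,275),85),('slug',(20,335),35),('collar',(112,160),30)):print(n,plane(a,sc(u),z))
print('tin',plane(a,(377,128),130))
E
```

```text
btn (array([ 606.2, -253.3,  120.1]), np.float64(0.15658740478336286)) [ 607.3 -255.7  126. ] [ 600.5 -256.9  124. ]
[array([ 563.9, -280.9,   70. ]), array([ 571.2, -105.3,   70. ]), array([ 716.1, -113.8,   70. ])] [array([ 552.2, -272.4,   70. ]), array([ 563.2, -106.3,   70. ]), array([ 713.1, -118.3,   70. ]), array([ 699.8, -289.6,   70. ])]
-2.351813621745339 -3.339182029866372 175.77113308213845 145.1676264863229
-3.8151743043439432 -4.582676627659078 166.46008753440412 150.30605679588106
lev (array([ 652.2, -151.7,  184.5]), np.float64(2.205935391809127))
plat [(array([557.5, 321.9, 109.7]), np.float64(2.1221533026842354)), (array([653.4, 328. , 137.7]), np.float64(1.248210396032152)), (array([657.2, 278.6, 134.6]), np.float64(2.543611922408572)), (array([561.5, 271.6, 108.5]), np.float64(0.9133282314776123))] [607.4 300.  122.6] (array([607.2, 299.8, 123. ]), np.float64(0.4785621310562561))
[607.7 297.8 125. ] [604.4 296.9 125. ]
[96.   6.1 28. ] [95.8  7.  26.1] 3.92981749685165
chisel (array([405.8,  51.7,  10. ]), array([476.3, -42.6,   8. ])) 117.72882706933243 -53.25515244481361
chisel (array([402.3,  48.2,  10. ]), array([477.7, -40.4,   8. ])) 116.28375939988656 -49.58985895325071
chis blue cen [429.7  18.6  12. ] [426.4  17.6  10. ]
jar [579.7   0.2  85. ]
slug [ 448.9 -119.3   35. ]
collar [424.3 114.6  30. ]
tin [529.1 474.9 130. ]
```

```bash
cat >> h.py <<'E'
def go(pos,yaw,pitch=0,o=None):
    """tool-axes turn, then shift in the turned axes; yaw=heading of tool x (deg), tool down, pitch=turn about tool y"""
    o=o or ctrl.get_obs(); R=Ro.from_rotvec(o['orientation']); y=np.radians(yaw)
    T=Ro.from_matrix(np.array([[np.cos(y),np.sin(y),0],[np.sin(y),-np.cos(y),0],[0,0,-1]]).T)
    T=Ro.from_matrix(np.array([[np.cos(y),np.sin(y),0],[np.sin(y),-np.cos(y),0],[0,0,-1.]]))*Ro.from_rotvec([0,pitch,0])
    np.set_printoptions(precision=4,suppress=True)
    print('pos',np.round(o['ee_pos'],1),'q',np.round(o['qpos'],2),'t',o['t'],'w',o['width'])
    print('turn',(R.inv()*T).as_rotvec(),'shift',T.inv().apply(np.array(pos)-o['ee_pos']).round(1))
E
python3 -c "
from h import *
go((605,-255,260),86.5)"
```

```text
pos [141.  608.4 189.9] q [ 1.32  0.42  1.63 -0.    1.09 -0.02] t 0.15 w 87.80752093463043
turn [-0.001   0.0008  1.4041] shift [-833.5  515.8  -70.1]
```

```bash
python3 -m pendant '{"grip":[-1,-1,-1,-1,-1,-1,-1,-1,-1,-1,-1,-1],"linear":[[0,0,-6],[0,0,-6],[0,0,-6],[0,0,-6],[0,0,-6],[0,0,-6],[0,0,-6],[0,0,-6],[0,0,-6],[0,0,-6],[0,0,-6],[0,0,-6]],"angular":[[0,0,0.117],[0,0,0.117],[0,0,0.117],[0,0,0.117],[0,0,0.117],[0,0,0.117],[0,0,0.117],[0,0,0.117],[0,0,0.117],[0,0,0.117],[0,0,0.117],[0,0,0.117]]}'
python3 -c "
from h import *
go((605,-255,260),86.5)"
```

```text
t: 1.15
ee_pos: [141.0, 608.6, 262.4]
orientation: [2.294, 2.146, -0.001]
ft_force: [0.6, 0.2, -0.0]
width: 11.2
grasp_force: 0.0
pos [141.  608.6 262.4] q [ 1.32  0.35  1.56 -0.    1.23  1.39] t 1.15 w 11.233175908795959
turn [-0.0001  0.0007 -0.0057] shift [-833.7  515.8    2.4]
```

```bash
for i in 1 ; do python3 -m pendant '{"grip":[-1,-1,-1,-1,-1,-1,-1,-1,-1,-1,-1,-1],"linear":[[-30,18.6,0],[-30,18.6,0],[-30,18.6,0],[-30,18.6,0],[-30,18.6,0],[-30,18.6,0],[-30,18.6,0],[-30,18.6,0],[-30,18.6,0],[-30,18.6,0],[-30,18.6,0],[-30,18.6,0]],"angular":[[0,0,0],[0,0,0],[0,0,0],[0,0,0],[0,0,0],[0,0,0],[0,0,0],[0,0,0],[0,0,0],[0,0,0],[0,0,0],[0,0,0]]}'; done
python3 -m pendant '{"grip":[-1,-1,-1,-1,-1,-1,-1,-1,-1,-1,-1],"linear":[[-30,18.6,0],[-30,18.6,0],[-30,18.6,0],[-30,18.6,0],[-30,18.6,0],[-30,18.6,0],[-30,18.6,0],[-30,18.6,0],[-30,18.6,0],[-30,18.6,0],[-30,18.6,0]],"angular":[[0,0,0],[0,0,0],[0,0,0],[0,0,0],[0,0,0],[0,0,0],[0,0,0],[0,0,0],[0,0,0],[0,0,0],[0,0,0]]}'
python3 -c "
from h import *
go((605,-255,260),86.5)"
```

```text
t: 2.15
ee_pos: [342.2, 234.3, 262.5]
orientation: [2.288, 2.153, 0.0]
ft_force: [0.6, 0.5, -0.3]
width: 0.1
grasp_force: 0.0
t: 3.07
ee_pos: [526.4, -107.7, 262.3]
orientation: [-2.288, -2.152, 0.0]
ft_force: [0.4, 1.0, 0.0]
width: 0.3
grasp_force: 0.0
pos [ 526.4 -107.7  262.3] q [-0.22  0.21  1.75  0.    1.18 -0.16] t 3.0667 w 0.30004485123009167
turn [-0.0003 -0.0001 -0.0003] shift [-142.2   87.5    2.3]
```

```bash
python3 -m pendant '{"grip":[-1,-1,-1,-1,-1,-1],"linear":[[-28,17.5,0],[-28,17.5,0],[-28,17.5,0],[-28,17.5,0],[-28,17.5,0],[0,0,0]],"angular":[[0,0,0],[0,0,0],[0,0,0],[0,0,0],[0,0,0],[0,0,0]]}'
python3 - <<'E'
from h import *
o=ctrl.get_obs();im=ctrl.get_image('wrist')[:,:,::-1].copy();cv2.imwrite('pics/w1.png',im);c=cam('wrist',o)
bl=blobs(im,(100,130,60),(125,255,255),(0,0,560,420),100);print(bl)
if bl:
    m=max(bl,key=lambda b:b[0]);print(plane(c,m[1],126))
print(proj(c,(605,-255,128)))
go((605,-255,140),86.5)
E
```

```text
t: 3.57
ee_pos: [606.6, -255.7, 261.7]
orientation: [2.29, 2.148, -0.001]
ft_force: [-1.0, -0.6, -1.0]
width: 0.7
grasp_force: 0.0
[(np.int32(1156), array([277. , 187.8]), [[259.0, 169.0], [296.0, 169.0], [296.0, 207.0], [259.0, 207.0]])]
[ 606.41733904 -251.21888273  126.        ]
[[275.69472538 192.51593834]]
pos [ 605.3 -253.3  261.4] q [-0.41  0.4   1.49 -0.    1.25 -0.35] t 3.6167 w 0.29277411981193124
turn [-0.0007  0.     -0.0026] shift [ -1.7  -0.2 121.4]
```

View pics/w1.png

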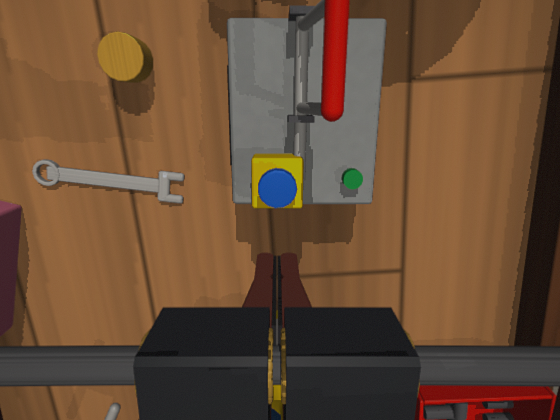

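The wrist view has the button at (277,188), right ahead of the fingers, and the box edges nearly in line with the image. I'm descending and pressing.

```bash
python3 -m pendant '{"grip":[-1,-1,-1,-1,-1,-1,-1,-1,-1,-1,-1,-1],"linear":[[0,0,30],[0,0,30],[0,0,30],[0,0,26],[0,0,8],[0,0,4],[0,0,4],[0,0,3],[0,0,3],[0,0,3],[0,0,1],[0,0,0]],"angular":[[0,0,0],[0,0,0],[0,0,0],[0,0,0],[0,0,0],[0,0,0],[0,0,0],[0,0,0],[0,0,0],[0,0,0],[0,0,0],[0,0,0]]}'
```

```text
t: 4.62
ee_pos: [605.0, -251.1, 120.7]
orientation: [2.288, 2.152, 0.0]
ft_force: [-1.3, -0.4, -0.1]
width: 0.5
grasp_force: 0.0
```

```bash
python3 -m pendant '{"grip":[-1,-1,-1,-1,-1],"linear":[[0,0,1],[0,0,1],[0,0,0.5],[0,0,0],[0,0,0]],"angular":[[0,0,0],[0,0,0],[0,0,0],[0,0,0],[0,0,0]]}'
python3 - <<'E'
from h import *
im=ctrl.get_image('scene')[:,:,::-1];cv2.imwrite('pics/s2.png',cv2.resize(im[230:370,240:400],None,fx=4,fy=4))
E
```

```text
t: 5.03
ee_pos: [604.9, -251.0, 118.0]
orientation: [-2.288, -2.153, 0.0]
ft_force: [-0.5, 1.4, 1.2]
width: 0.2
grasp_force: 0.0
```

View pics/s2.png

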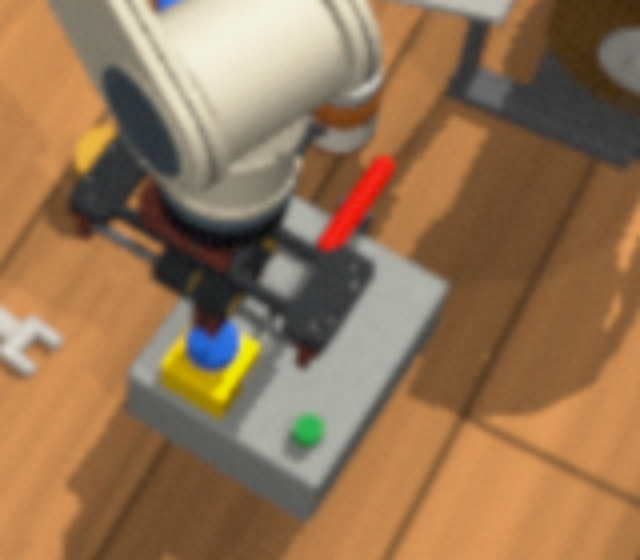

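```bash
python3 - <<'E'
from h import *
a=cam('scene');o=ctrl.get_obs();R=Ro.from_rotvec(o['orientation'])
for z in (0,-19,-80): print(z,(proj(a,o['ee_pos']+R.apply([0,0,z]))-[240,230])*4)
print((proj(a,[[606,-252,128],[606,-252,120],[603,-256,128]])-[240,230])*4)
b=cam('side');im=ctrl.get_image('side')[:,:,::-1];cv2.imwrite('pics/d2.png',cv2.resize(im[140:270,320:450],None,fx=4.5,fy=4.5))
print((proj(b,[o['ee_pos'],[606,-252,128]])-[320,140])*4.5,o['ft_force'])
E
```

```text
0 [[210.4572392  338.59149981]]
-19 [[211.69012198 326.18338776]]
-80 [[215.8460835  284.21604461]]
[[211.90621857 334.05925272]
 [211.38463294 339.25259236]
 [204.83040172 336.83801413]]
[[330.62415476 365.14921581]
 [334.97518701 352.07002577]] [ 0.31598752  0.68955532 -0.37935462]
```

View pics/d2.png

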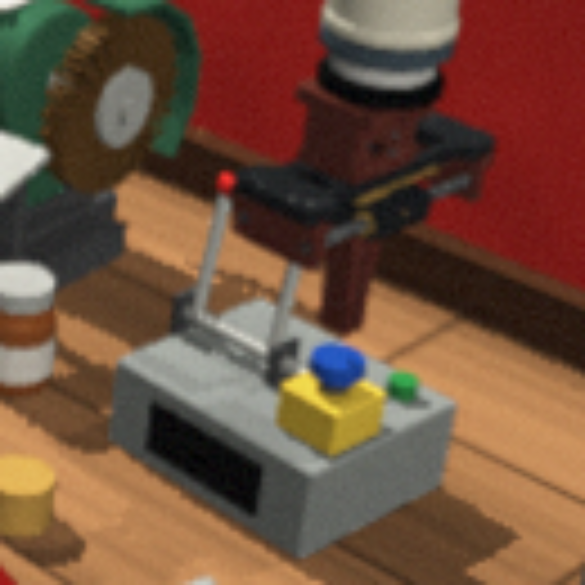

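```bash
python3 - <<'E'
from h import *
a,b=cam('scene'),cam('side')
for u in ((207,328),(207,322)):print(tri(a,(240+u[0]/4,230+u[1]/4),b,(320+342/4.5,140+331/4.5)))
print(tri(a,(240+213/4,230+347/4),b,(320+337/4.5,140+360/4.5)))
o=ctrl.get_obs();print(o['ee_pos'],o['qpos'],o['width'],o['t'])
im=ctrl.get_image('wrist')[:,:,::-1];cv2.imwrite('pics/w2.png',im)
bl=blobs(im,(100,130,60),(125,255,255),(0,0,560,420),100);print(bl);print(proj(cam('wrist',o),[[606,-252,128],o['ee_pos']]))
E
```

```text
(array([ 604.31357783, -256.60150839,  146.0586187 ]), np.float64(1.7885415478268074))
(array([ 603.14784357, -255.40898329,  147.30032821]), np.float64(1.9309799418750524))
(array([ 609.02193554, -254.52659503,  120.56338089]), np.float64(3.8233069801115214))
[ 604.87745036 -251.04172457  118.00396277] [-4.11577975e-01  5.48941676e-01  1.60836523e+00  2.62230073e-05
  9.84258557e-01 -3.50537749e-01] 0.34346064689219524 5.1333
[(np.int32(2087), array([283.3, 245.1]), [[242.8, 228.3], [305.4, 215.3], [318.1, 276.4], [255.5, 289.5]])]
[[280.53218049 258.38077371]
 [278.23591519 249.68434024]]
```

View pics/w2.png

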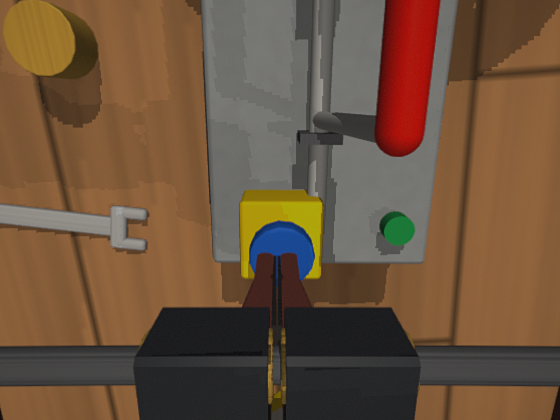

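In this close wrist view the fingertips (280,252) are in line with the button (283,245) but not quite on it, and there is no force yet. I'm continuing down in small guarded steps.

```bash
python3 -m pendant '{"grip":[-1,-1,-1,-1],"linear":[[0,0,2],[0,0,2],[0,0,0],[0,0,0]],"angular":[[0,0,0],[0,0,0],[0,0,0],[0,0,0]]}'
python3 -m pendant '{"grip":[-1,-1,-1,-1],"linear":[[0,0,2],[0,0,2],[0,0,0],[0,0,0]],"angular":[[0,0,0],[0,0,0],[0,0,0],[0,0,0]]}'
python3 -m pendant '{"grip":[-1,-1,-1,-1],"linear":[[0,0,2],[0,0,2],[0,0,0],[0,0,0]],"angular":[[0,0,0],[0,0,0],[0,0,0],[0,0,0]]}'
```

```text
t: 5.52
ee_pos: [604.7, -250.9, 113.7]
orientation: [-2.288, -2.152, 0.0]
ft_force: [0.2, -0.1, 1.1]
width: 0.6
grasp_force: 0.0
t: 5.85
ee_pos: [604.7, -251.0, 109.8]
orientation: [-2.288, -2.152, 0.0]
ft_force: [-0.1, 1.3, -0.2]
width: 0.3
grasp_force: 0.0
t: 6.18
ee_pos: [604.7, -251.0, 105.8]
orientation: [-2.288, -2.152, 0.0]
ft_force: [-0.9, -0.4, 0.7]
width: 0.6
grasp_force: 0.0
```

```bash
python3 -m pendant '{"grip":[-1,-1,-1,-1],"linear":[[0,0,2],[0,0,2],[0,0,0],[0,0,0]],"angular":[[0,0,0],[0,0,0],[0,0,0],[0,0,0]]}' | grep -E 'ee_pos|ft'
python3 -m pendant '{"grip":[-1,-1,-1,-1],"linear":[[0,0,2],[0,0,1],[0,0,0],[0,0,0]],"angular":[[0,0,0],[0,0,0],[0,0,0],[0,0,0]]}'| grep -E 'ee_pos|ft'
python3 - <<'E'
from h import *
A=[]
for n,(y0,y1,x0,x1),k in(('side',(140,270,320,450),4.4),('scene',(230,360,240,370),4.4)):
    im=ctrl.get_image(n)[:,:,::-1];A.append(cv2.resize(im[y0:y1,x0:x1],(398,398),interpolation=2))
cv2.imwrite('pics/d3.png',np.hstack(A))
E
```

```text
ee_pos: [604.7, -251.0, 101.8]
ft_force: [0.7, 0.4, 0.2]
ee_pos: [604.8, -251.0, 98.9]
ft_force: [-0.2, -0.7, 0.0]
```

View pics/d3.png

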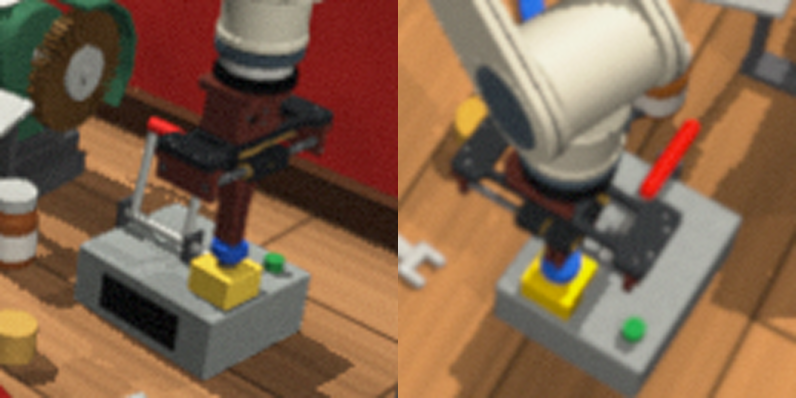

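In the side half (left) the fingertips at (232,240) are now right at the button top, so the true tips sit about 27 mm higher than the reading says. I'm continuing down under guard.

```bash
python3 -m pendant '{"grip":[-1,-1,-1,-1],"linear":[[0,0,2],[0,0,1],[0,0,0],[0,0,0]],"angular":[[0,0,0],[0,0,0],[0,0,0],[0,0,0]]}' | grep -E 'ee_pos|ft'
python3 -m pendant '{"grip":[-1,-1,-1,-1],"linear":[[0,0,2],[0,0,1],[0,0,0],[0,0,0]],"angular":[[0,0,0],[0,0,0],[0,0,0],[0,0,0]]}'| grep -E 'ee_pos|ft'
```

```text
ee_pos: [605.0, -251.1, 96.0]
ft_force: [-0.3, 0.0, 1.4]
ee_pos: [605.0, -251.1, 93.0]
ft_force: [0.0, -0.9, 1.8]
```

```bash
python3 -m pendant '{"grip":[-1,-1,-1,-1],"linear":[[0,0,2],[0,0,1],[0,0,0],[0,0,0]],"angular":[[0,0,0],[0,0,0],[0,0,0],[0,0,0]]}'| grep -E 'ee_pos|ft'
```

```text
ee_pos: [605.0, -251.1, 90.0]
ft_force: [0.3, -0.3, 3.1]
```

```bash
python3 -m pendant '{"grip":[-1,-1,-1,-1],"linear":[[0,0,2],[0,0,1],[0,0,0],[0,0,0]],"angular":[[0,0,0],[0,0,0],[0,0,0],[0,0,0]]}'| grep -E 'ee_pos|ft'
python3 - <<'E'
from h import *
A=[]
for n,(y0,y1,x0,x1) in(('side',(140,270,320,450)),('scene',(230,360,240,370))):
    im=ctrl.get_image(n)[:,:,::-1];A.append(cv2.resize(im[y0:y1,x0:x1],(398,398),interpolation=2))
    print(n,blobs(im,(0,150,90),(8,255,255),(x0,y0,x1,y1)))
cv2.imwrite('pics/d4.png',np.hstack(A));print(ctrl.get_obs()['ft_force'])
E
```

```text
ee_pos: [605.1, -251.2, 88.1]
ft_force: [-1.1, 1.6, 11.2]
side [(np.int32(15), array([339. , 141.4]), [[334.8, 140.4], [335.6, 138.8], [342.4, 142.2], [341.6, 143.8]]), (np.int32(876), array([376.5, 155.7]), [[358.0, 140.0], [392.0, 140.0], [392.0, 177.0], [358.0, 177.0]]), (np.int32(1647), array([435.8, 169. ]), [[415.0, 140.0], [449.0, 140.0], [449.0, 204.0], [415.0, 204.0]]), (np.int32(114), array([348.8, 222.6]), [[337.3, 218.9], [340.1, 214.1], [360.8, 225.8], [358.1, 230.6]])]
scene []
[-2.43483919  1.13237113 11.21639209]
```

```bash
python3 - <<'E'
from h import *
b=cam('side');a=cam('scene')
print('lever exp',proj(b,(536.5,-144.6,92)))
im=cv2.imread('pics/w1.png')
g=cv2.cvtColor(im,cv2.COLOR_BGR2HSV);m=cv2.inRange(g,np.array((0,0,90)),np.array((180,40,190)));m[:,:215]=0;m[:,400:]=0;m[215:]=0
m=cv2.morphologyEx(m,cv2.MORPH_CLOSE,np.ones((41,41)));m=cv2.morphologyEx(m,cv2.MORPH_OPEN,np.ones((15,15)))
ct=max(cv2.findContours(m,0,2)[0],key=cv2.contourArea)
q=cv2.approxPolyDP(ct,8,True)[:,0];print(q.tolist())
c=cam('wrist',ctrl.get_obs())
ob=np.array([[-30,90,70],[120,90,70],[120,-90,70],[-30,-90,70],[15,-60,127.]])
for pts in ([(229.5,18.5),(385.5,18.5),(372.5,202.5),(234,202.5),(277,187.8)],):
    ok,r,t=cv2.solvePnP(ob,np.array(pts),c['K'],c['d'],flags=cv2.SOLVEPNP_ITERATIVE)
    R=cv2.Rodrigues(r)[0];T=np.eye(4);T[:3,:3]=R;T[:3,3]=t[:,0]
    W=np.linalg.inv(T)@np.linalg.inv(ctrl.camera_params('wrist')['T_tool_cam']) # tool->box
    print('tcp in box',W[:3,3],'tool axes\n',W[:3,:3]); pr=cv2.projectPoints(ob,r,t,c['K'],c['d'])[0][:,0]-np.array(pts);print(pr)
E
```

```text
lever exp [[349.70601646 221.93401808]]
[[228, 0], [233, 200], [370, 202], [385, 0]]Traceback (most recent call last):
  File "<stdin>", line 12, in <module>
cv2.error: OpenCV(4.12.0) /io/opencv/modules/calib3d/src/calibration_base.cpp:1346: error: (-2:Unspecified error) in function 'void cv::findExtrinsicCameraParams2(const cv::Mat&, const cv::Mat&, const cv::Mat&, const cv::Mat&, cv::Mat&, cv::Mat&, int)'
> DLT algorithm needs at least 6 points for pose estimation from 3D-2D point correspondences. (expected: 'count >= 6'), where
>     'count' is 5
> must be greater than or equal to
>     '6' is 6
```

View pics/d4.png

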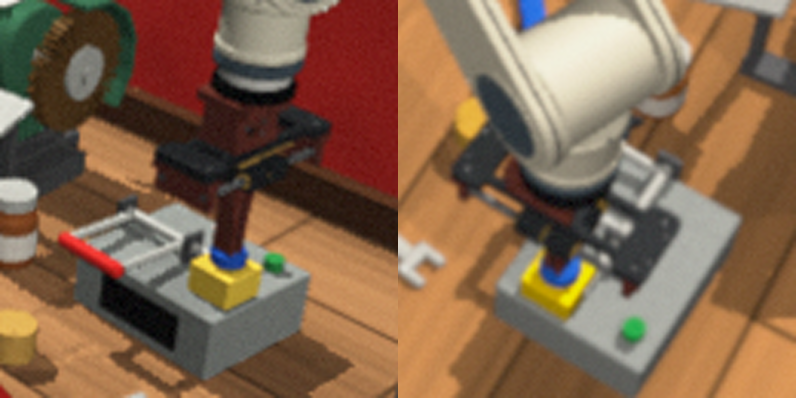

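The lever has dropped: in the side half the red bar lies level at (90,255), exactly where it was predicted. I've used all my picture views, so the rest goes by numbers. I'm lifting off and working out the TCP bias by PnP.

```bash
python3 -m pendant '{"grip":[-1,-1,-1,-1,-1,-1,-1,-1],"linear":[[0,0,-10],[0,0,-20],[0,0,-30],[0,0,-30],[0,0,-30],[0,0,-30],[0,0,-15],[0,0,0]],"angular":[[0,0,0],[0,0,0],[0,0,0],[0,0,0],[0,0,0],[0,0,0],[0,0,0],[0,0,0]]}'
python3 - <<'E'
from h import *
np.set_printoptions(precision=3,suppress=True)
c=cam('wrist',ctrl.get_obs())
ob=np.array([[-30,90,70],[120,90,70],[120,-90,70],[-30,-90,70],[15,-60,127.]])
pts=np.array([(229.5,18.5),(385.5,18.5),(372.5,202.5),(234,202.5),(277,187.8)])
for k in(5,4):
    ok,r,t=cv2.solvePnP(ob[:k],pts[:k],c['K'],c['d'],flags=cv2.SOLVEPNP_SQPNP)
    R=cv2.Rodrigues(r)[0];T=np.eye(4);T[:3,:3]=R;T[:3,3]=t[:,0]
    W=np.linalg.inv(T)@np.linalg.inv(ctrl.camera_params('wrist')['T_tool_cam'])
    print('tcp in box',W[:3,3],'\n',W[:3,:3]); print((cv2.projectPoints(ob,r,t,c['K'],c['d'])[0][:,0]-pts).tolist())
E
```

```text
t: 9.05
ee_pos: [606.7, -251.8, 256.4]
orientation: [2.284, 2.148, 0.004]
ft_force: [0.4, 0.1, 0.2]
width: 0.5
grasp_force: 0.0
tcp in box [ 13.134 -63.803 270.946] 
 [[-0.002  1.     0.018]
 [ 1.     0.002  0.001]
 [ 0.001  0.018 -1.   ]]
[[-1.098467111268178, 0.044767134875655756], [0.990612299697716, 0.5431019002248263], [-0.34659215302127677, -0.1545984276731076], [0.49929556293801625, 0.34203473911892956], [-0.07431114989145726, -0.8302015575077348]]
tcp in box [ 15.761 -72.607 269.323] 
 [[-0.004  1.     0.006]
 [ 0.999  0.004  0.04 ]
 [ 0.04   0.006 -0.999]]
[[-0.45285522652366694, -0.04689757700793962], [0.1511166149497285, 0.42373217651791606], [0.2799221551637743, -0.06514875778691476], [-0.014270079225582322, -0.2678458965677919], [-1.0677012958926753, -4.052090491379204]]
```

```bash
python3 - <<'E'
from h import *
a,b=cam('scene'),cam('side')
for c,p,q,z in((a,(281.8,223.2),(285.3,244.5),12),(b,(273,233.5),(298.8,236.7),11)):
    P,Q=plane(c,p,z),plane(c,q,z);d=Q-P;print(P,Q,np.linalg.norm(d),np.degrees(np.arctan2(d[1],d[0])), 'origin',(P+d/np.linalg.norm(d)*60))
go((440,4,200),128.5)
E
```

```text
[405.66953868  50.60856717  12.        ] [453.54416633 -12.70264111  12.        ] 79.37436026304984 -52.90418158508318 origin [441.85852527   2.75089015  12.        ]
[399.69250563  49.62415795  11.        ] [450.0067722  -17.11988787  11.        ] 83.58404795171494 -52.98958713047074 origin [435.81011501   1.71259053  11.        ]
pos [ 606.7 -251.8  256.4] q [-0.41  0.4   1.5   0.    1.23 -0.35] t 9.05 w 0.5299955449679704
turn [ 0.0051  0.0045 -0.733 ] shift [304.   28.8  56.4]
```

```bash
python3 -m pendant '{"grip":[0.2,0.2,0.2,0.2,0.2,0.2,0.2],"linear":[[0,0,0],[0,0,0],[0,0,0],[0,0,0],[0,0,0],[0,0,0],[0,0,0]],"angular":[[0,0,-0.118],[0,0,-0.118],[0,0,-0.118],[0,0,-0.118],[0,0,-0.118],[0,0,-0.118],[0,0,0]]}'
python3 -c "
from h import *
go((439,3,170),127)"
```

```text
t: 9.63
ee_pos: [603.8, -250.6, 249.9]
orientation: [-1.393, -2.812, 0.0]
ft_force: [0.1, -0.4, 0.1]
width: 43.3
grasp_force: 0.0
pos [ 603.8 -250.6  249.9] q [-0.41  0.41  1.51 -0.    1.23 -1.06] t 9.6333 w 43.31151451038483
turn [-0.0016 -0.0028  0.0054] shift [301.7  21.   79.9]
```

```bash
python3 -m pendant '{"grip":[0.3,0.3,0.3,0.3,0.3,0.3,0.3,0.3,0.3,0.3,0.3,0.3],"linear":[[30,2,0],[30,2,0],[30,2,0],[30,2,0],[30,2,0],[30,2,0],[30,2,0],[30,2,10],[30,2,20],[32,3,25],[0,0,25],[0,0,0]],"angular":[[0,0,0],[0,0,0],[0,0,0],[0,0,0],[0,0,0],[0,0,0],[0,0,0],[0,0,0],[0,0,0],[0,0,0],[0,0,0],[0,0,0]]}'
python3 - <<'E'
from h import *
o=ctrl.get_obs();im=ctrl.get_image('wrist')[:,:,::-1].copy();c=cam('wrist',o)
for x in blobs(im,(100,130,60),(125,255,255),(0,0,560,300),150):
    print(x); 
    for z in(12,):print(plane(c,x[1],z))
print('expected',proj(c,[[439,3,14],[405,50,12],[453,-14,12]]))
go((439,3,100),127,0,o)
E
```

```text
t: 10.63
ee_pos: [434.9, 3.8, 167.9]
orientation: [-1.398, -2.805, 0.006]
ft_force: [-1.0, -0.8, -0.4]
width: 57.0
grasp_force: 0.0
(np.int32(2205), array([286. , 169.9]), [[274.0, 126.0], [298.0, 126.0], [298.0, 214.0], [274.0, 214.0]])
[429.15822059  23.0379151   12.        ]
expected [[281.46987501 193.15939692]
 [282.89214221 130.58827708]
 [282.36767476 214.77284883]]
pos [434.9   3.8 167.9] q [-0.02  0.18  2.05 -0.    0.92 -0.66] t 10.6333 w 57.0058624689792
turn [-0.0067 -0.0052  0.0002] shift [-3.1  2.8 67.9]
```

```bash
python3 -m pendant '{"grip":[0.3,0.3,0.3,0.3,0.3,0.3,0.3,0.3],"linear":[[-3,6,20],[0,0,30],[0,0,30],[0,0,30],[0,0,20],[0,0,15],[0,0,5],[0,0,0]],"angular":[[0,0,0],[0,0,0],[0,0,0],[0,0,0],[0,0,0],[0,0,0],[0,0,0],[0,0,0]]}'
python3 - <<'E'
from h import *
o=ctrl.get_obs();c=cam('wrist',o)
im=ctrl.get_image('wrist')[:,:,::-1].copy();cv2.imwrite('pics/w4.png',im)
for x in blobs(im,(100,130,60),(125,255,255),(0,0,560,420),150):print(x)
h=cv2.cvtColor(im,cv2.COLOR_BGR2HSV);print(o['ee_pos'],proj(c,[[405,50,12],[453,-14,12],[439,3,14]]))
for y in(200,215,225,235,245,255,265):print(y,[tuple(int(v) for v in h[y,x]) for x in range(200,360,12)])
E
```

```text
t: 11.35
ee_pos: [446.6, 3.2, 21.6]
orientation: [-1.403, -2.81, 0.001]
ft_force: [-1.3, 0.3, 0.5]
width: 57.2
grasp_force: 0.0
(np.int32(6150), array([274.4, 198.3]), [[252.0, 127.0], [295.0, 127.0], [295.0, 272.0], [252.0, 272.0]])
[446.61556202   3.21394761  21.58814255] [[268.36270966 134.47930295]
 [269.14995011 272.29979818]
 [267.12661744 238.50103825]]
200 [(14, 146, 155), (15, 148, 157), (14, 148, 159), (14, 148, 159), (14, 141, 98), (109, 205, 164), (108, 210, 164), (108, 208, 162), (9, 101, 114), (14, 147, 154), (15, 147, 158), (14, 146, 155), (14, 149, 154), (14, 151, 147)]
215 [(14, 148, 158), (14, 148, 159), (14, 146, 159), (14, 145, 163), (15, 127, 52), (109, 208, 164), (108, 214, 162), (109, 207, 165), (13, 143, 162), (15, 149, 156), (14, 145, 155), (14, 148, 153), (14, 145, 146), (15, 149, 137)]
225 [(15, 150, 158), (14, 147, 161), (14, 146, 159), (15, 145, 109), (14, 142, 86), (108, 214, 163), (108, 210, 163), (109, 210, 164), (12, 142, 163), (14, 147, 156), (14, 147, 151), (14, 149, 149), (14, 144, 140), (14, 146, 140)]
235 [(14, 148, 158), (14, 148, 160), (14, 148
[... 160 characters left out ...]
148, 141), (14, 147, 147)]
245 [(14, 150, 158), (14, 144, 161), (14, 143, 84), (14, 146, 155), (14, 143, 98), (109, 208, 162), (109, 208, 163), (108, 213, 164), (13, 145, 160), (14, 148, 152), (14, 147, 142), (14, 147, 134), (14, 149, 154), (15, 149, 154)]
255 [(4, 141, 58), (14, 147, 120), (14, 147, 130), (14, 149, 149), (14, 142, 90), (108, 212, 161), (108, 207, 163), (108, 210, 164), (12, 146, 159), (14, 147, 146), (14, 148, 136), (14, 147, 151), (0, 130, 55), (5, 139, 57)]
265 [(5, 145, 60), (0, 11, 23), (14, 147, 151), (14, 148, 146), (14, 141, 92), (108, 211, 161), (108, 211, 162), (108, 211, 163), (12, 14, 91), (14, 146, 136), (14, 145, 142), (14, 146, 155), (0, 44, 29), (4, 138, 61)]
```

```bash
python3 -m pendant '{"grip":[0.3,0.3,0.3,0.3,0.3],"linear":[[3,-1,10],[0,0,10],[0,0,10],[0,0,0],[0,0,0]],"angular":[[0,0,0],[0,0,0],[0,0,0],[0,0,0],[0,0,0]]}' | grep -E 'ee_pos|ft'
python3 -m pendant '{"grip":[0.3,0.3,0.3,0.3],"linear":[[0,0,3],[0,0,3],[0,0,0],[0,0,0]],"angular":[[0,0,0],[0,0,0],[0,0,0],[0,0,0]]}' | grep -E 'ee_pos|ft'
```

```text
ee_pos: [443.5, 5.6, -8.2]
ft_force: [0.5, -0.1, -0.9]
ee_pos: [443.6, 5.6, -14.0]
ft_force: [-0.5, 0.2, -0.9]
```

```bash
python3 -m pendant '{"grip":[0.3,0.3,0.3,0.3],"linear":[[0,0,2],[0,0,2],[0,0,0],[0,0,0]],"angular":[[0,0,0],[0,0,0],[0,0,0],[0,0,0]]}' | grep -E 'ee_pos|ft'
python3 - <<'E'
from h import *
# tip height by side camera: dark-red finger lowest pixels near chisel
b=cam('side');im=ctrl.get_image('side')[:,:,::-1].copy()
for x in blobs(im,(0,90,20),(9,255,110),(230,150,360,260),40):print(x)
for x in blobs(im,(100,130,60),(125,255,255),(262,215,320,250)):print('blue',x)
print(proj(b,[[441,2,0],[441,2,20],[441,2,80]]))
E
```

```text
ee_pos: [443.5, 5.6, -18.1]
ft_force: [0.1, -0.1, 0.7]
(np.int32(300), array([293.6, 197.9]), [[279.2, 204.7], [282.6, 186.9], [308.5, 191.9], [305.2, 209.6]])
(np.int32(250), array([289.9, 225.4]), [[276.9, 238.5], [279.0, 216.0], [300.3, 218.0], [298.1, 240.5]])
blue (np.int32(93), array([280.1, 234.3]), [[272.5, 236.7], [273.4, 230.2], [287.3, 231.9], [286.4, 238.4]])
blue (np.int32(27), array([296.6, 236. ]), [[295.0, 233.0], [299.0, 233.0], [299.0, 239.0], [295.0, 239.0]])
[[292.4806719  238.0560727 ]
 [292.69774201 232.79970893]
 [293.36645533 216.62716532]]
```

```bash
python3 -m pendant '{"grip":[0.3,0.3,0.3,0.3],"linear":[[0,0,2],[0,0,2],[0,0,0],[0,0,0]],"angular":[[0,0,0],[0,0,0],[0,0,0],[0,0,0]]}' | grep -E 'ee_pos|ft'
python3 -m pendant '{"grip":[0.3,0.3,0.3,0.3],"linear":[[0,0,1.5],[0,0,1.5],[0,0,0],[0,0,0]],"angular":[[0,0,0],[0,0,0],[0,0,0],[0,0,0]]}' | grep -E 'ee_pos|ft'
```

```text
ee_pos: [443.4, 5.6, -22.2]
ft_force: [0.3, -0.3, -0.0]
ee_pos: [443.5, 5.6, -25.1]
ft_force: [-0.4, 0.1, 0.4]
```

```bash
python3 -m pendant '{"grip":[0.3,0.3,0.3,0.3],"linear":[[0,0,1],[0,0,1],[0,0,0],[0,0,0]],"angular":[[0,0,0],[0,0,0],[0,0,0],[0,0,0]]}' | grep -E 'ee_pos|ft'
```

```text
ee_pos: [443.5, 5.6, -27.1]
ft_force: [-0.5, 0.9, -0.0]
```

```bash
python3 -m pendant '{"grip":[0.3,0.3,0.3,0.3],"linear":[[0,0,1],[0,0,1],[0,0,0],[0,0,0]],"angular":[[0,0,0],[0,0,0],[0,0,0],[0,0,0]]}' | grep -E 'ee_pos|ft'
```

```text
ee_pos: [443.5, 5.6, -29.1]
ft_force: [-0.3, 0.3, 0.2]
```

```bash
python3 -m pendant '{"grip":[0.3,-1,-1,-1,-1,-1,-1,-1,-1,-1],"linear":[[0,0,-1],[0,0,0],[0,0,0],[0,0,0],[0,0,0],[0,0,0],[0,0,0],[0,0,0],[0,0,0],[0,0,0]],"angular":[[0,0,0],[0,0,0],[0,0,0],[0,0,0],[0,0,0],[0,0,0],[0,0,0],[0,0,0],[0,0,0],[0,0,0]]}'
python3 -m pendant '{"grip":[-1,-1,-1,-1,-1,-1,-1,-1,-1,-1],"linear":[[0,0,-5],[0,0,-15],[0,0,-25],[0,0,-30],[0,0,-30],[0,0,-30],[0,0,-30],[0,0,-25],[0,0,-10],[0,0,0]],"angular":[[0,0,0],[0,0,0],[0,0,0],[0,0,0],[0,0,0],[0,0,0],[0,0,0],[0,0,0],[0,0,0],[0,0,0]]}'
python3 -c "
from h import *
go((540,290,220),184)"
```

```text
t: 14.7
ee_pos: [443.5, 5.6, -28.0]
orientation: [-1.4, -2.812, 0.0]
ft_force: [0.0, 0.6, 1.1]
width: 23.7
grasp_force: 30.0
t: 15.53
ee_pos: [444.9, 5.6, 174.0]
orientation: [1.398, 2.809, 0.003]
ft_force: [-0.2, 0.1, -3.7]
width: 23.7
grasp_force: 30.0
pos [444.9   5.6 174. ] q [-0.01  0.18  2.03 -0.    0.93 -0.66] t 15.5333 w 23.68834948669509
turn [ 0.0019  0.0044 -0.9936] shift [-114.7  277.1  -46. ]
```

```bash
python3 -m pendant '{"grip":[-1,-1,-1,-1,-1,-1,-1,-1,-1,-1],"linear":[[0,0,-5],[0,0,-5],[0,0,-5],[0,0,-5],[0,0,-5],[0,0,-5],[0,0,-5],[0,0,-5],[0,0,-5],[0,0,0]],"angular":[[0,0,-0.11],[0,0,-0.11],[0,0,-0.11],[0,0,-0.11],[0,0,-0.11],[0,0,-0.11],[0,0,-0.11],[0,0,-0.11],[0,0,-0.11],[0,0,0]]}'
python3 -c "
from h import *
go((560,295,220),184)"
```

```text
t: 16.37
ee_pos: [442.9, 5.6, 215.6]
orientation: [0.11, -3.137, -0.0]
ft_force: [0.8, -0.3, -2.8]
width: 23.9
grasp_force: 30.0
pos [442.9   5.6 215.6] q [-0.01  0.12  1.99 -0.    1.04 -1.66] t 16.3667 w 23.87141456280794
turn [ 0.0001 -0.0022  0.0003] shift [-137.1  280.5   -4.4]
```

```bash
python3 -m pendant '{"grip":[-1,-1,-1,-1,-1,-1,-1,-1,-1,-1,-1,-1],"linear":[[-10,20,0],[-14,28,0],[-14,28,0],[-14,28,0],[-14,28,0],[-14,28,0],[-14,28,0],[-14,28,0],[-14,28,0],[-10,24,0],[-5,12,0],[0,0,0]],"angular":[[0,0,0],[0,0,0],[0,0,0],[0,0,0],[0,0,0],[0,0,0],[0,0,0],[0,0,0],[0,0,0],[0,0,0],[0,0,0],[0,0,0]]}'
python3 -m pendant '{"grip":[-1,-1,-1,-1,-1],"linear":[[0,0,0],[0,0,0],[0,0,0],[0,0,0],[0,0,0]],"angular":[[0,-0.1,0],[0,-0.1,0],[0,-0.1,0],[0,0,0],[0,0,0]]}'
python3 - <<'E'
from h import *
np.set_printoptions(precision=1,suppress=True)
a,b=cam('scene'),cam('side');o=ctrl.get_obs();R=Ro.from_rotvec(o['orientation'])
X=o['ee_pos']+R.apply([0,0,-28]);print('tool-bias pt',X,'world-bias',o['ee_pos']+[0,0,28]);
for n,c in(('scene',a),('side',b)):
    im=ctrl.get_image(n)[:,:,::-1].copy();cv2.imwrite(f'pics/{n}5.png',im)
    u=proj(c,[X+R.apply([x,0,0]) for x in(60,0,-22,-60)]);print(n,u)
    x,y=u[1].astype(int)
    for q in blobs(im,(95,110,50),(125,255,255),(x-45,y-45,x+45,y+35),8):print(q)
    h=cv2.cvtColor(im,cv2.COLOR_BGR2HSV)
go((607,299,200),184,-.3,o)
E
```

```text
t: 17.37
ee_pos: [561.5, 296.0, 214.5]
orientation: [0.103, -3.138, 0.001]
ft_force: [-0.2, -0.2, -3.0]
width: 23.9
grasp_force: 30.0
t: 17.78
ee_pos: [559.5, 292.6, 215.7]
orientation: [-0.094, 2.845, 0.012]
ft_force: [-0.2, 0.4, -3.7]
width: 23.6
grasp_force: 30.0
tool-bias pt [551.3 292.1 242.5] world-bias [559.5 292.6 243.7]
scene [[347.7 139.1]
 [366.3 141.5]
 [373.3 142.4]
 [385.5 144. ]]
(np.int32(40), array([369.2, 139.2]), [[364.2, 141.6], [367.6, 134.8], [372.8, 137.4], [369.4, 144.2]])
(np.int32(52), array([352.2, 139.6]), [[345.8, 140.7], [346.3, 136.8], [358.5, 138.3], [358.0, 142.2]])
side [[248.5 141.9]
 [260.6 132.9]
 [265.  129.6]
 [272.4 124.2]]
(np.int32(1394), array([256.6, 140. ]), [[222.1, 149.7], [231.8, 115.5], [288.8, 131.8], [279.0, 166.0]])
pos [559.5 292.6 215.7] q [ 0.54  0.29  1.8  -0.19  0.79 -0.99] t 17.7833 w 23.61063262236341
turn [-0.0027 -0.0044 -0.0036] shift [-41.1   3.1  29.1]
```

```bash
python3 -c "
from h import *
go((603,298,136.5),184,-.3)"
```

```text
pos [562.3 293.7 217.2] q [ 0.53  0.29  1.8  -0.19  0.79 -0.99] t 17.8833 w 23.512486471032965
turn [-0.0013 -0.0013 -0.0047] shift [-15.2   1.5  89.1]
```

```bash
python3 -m pendant '{"grip":[-1,-1,-1,-1,-1,-1,-1,-1],"linear":[[-8,1,0],[-7,0,10],[0,0,20],[0,0,20],[0,0,20],[0,0,12],[0,0,7],[0,0,0]],"angular":[[0,0,0],[0,0,0],[0,0,0],[0,0,0],[0,0,0],[0,0,0],[0,0,0],[0,0,0]]}'
cat > meas.py <<'E'
from h import *
np.set_printoptions(precision=1,suppress=True)
a,b=cam('scene'),cam('side');o=ctrl.get_obs();R=Ro.from_rotvec(o['orientation'])
X=o['ee_pos']+R.apply([0,0,-28]);print('pt',X,'ft',o['ft_force'],'w',o['width'])
P=np.array([606.5,298.3,125]);k=np.radians(4);F=Ro.from_euler('zy',[k,-.3])
print('chisel in rest (kin)',F.inv().apply(X-P))
for n,c in(('scene',a),('side',b)):
    im=ctrl.get_image(n)[:,:,::-1].copy();cv2.imwrite(f'pics/{n}_{o["t"]:.1f}.png',im)
    u=proj(c,[X+R.apply([x,0,-12]) for x in(60,0,-22,-60)]);print(n,'pred top line',u.tolist())
    x0,y0=np.floor(u.min(0)).astype(int)-10;x1,y1=np.ceil(u.max(0)).astype(int)+10
    for q in blobs(im,(95,90,40),(125,255,255),(x0,y0,x1,y1),6):print(q)
    h=cv2.cvtColor(im,cv2.COLOR_BGR2HSV)
    for x in range(x0,x1,1 if 0 else 2):
        print(x,[y0+i for i in range(y1-y0) if 95<=h[y0+i,x,0]<=125 and h[y0+i,x,1]>90],'|',end=' ')
    print()
E
python3 meas.py
```

```text
t: 18.55
ee_pos: [602.5, 297.1, 134.3]
orientation: [-0.093, 2.843, 0.012]
ft_force: [-0.3, 0.2, -3.2]
width: 23.9
grasp_force: 30.0
pt [594.3 296.6 161.1] ft [-0.3  0.2 -3.2] w 23.873400318903187
chisel in rest (kin) [-1.1 -1.6 38.1]
scene pred top line [[357.02735813577465, 158.58950355632038], [375.2455493886709, 161.2233915579373], [382.0516271392422, 162.21693570574155], [393.96403604872836, 163.96870568191395]]
(np.int32(40), array([378.4, 161.8]), [[373.4, 162.9], [377.2, 157.2], [382.5, 160.7], [378.7, 166.5]])
(np.int32(36), array([361.6, 162.8]), [[355.6, 163.3], [356.1, 160.5], [368.2, 162.5], [367.8, 165.3]])
347 [] | 349 [] | 351 [] | 353 [] | 355 [] | 357 [np.int64(161), np.int64(162), np.int64(163)] | 359 [np.int64(161), np.int64(162), np.int64(163)] | 361 [np.int64(162), np.int64(163), np.int64(164)] | 363 [np.int64(162), np.int64(163), np.int64(164)] | 365 [np.int64(162), np.int64(163), np.int64(164)] | 367 [np.int64(163), np.int64(164)] | 369 [] | 371 [] | 373 [] | 375 [] | 377 [np.int64(158), np.int64(159), np.int64(160), np.int64(161), np.int64(162), np.int64(163)
[... 4399 characters left out ...]
| 272 [] | 274 [] | 276 [np.int64(148), np.int64(149)] | 278 [np.int64(147), np.int64(148), np.int64(149), np.int64(150)] | 280 [np.int64(139), np.int64(145), np.int64(146), np.int64(147), np.int64(148), np.int64(149), np.int64(150), np.int64(151)] | 282 [np.int64(137), np.int64(138), np.int64(139), np.int64(140), np.int64(141), np.int64(142), np.int64(143), np.int64(144), np.int64(145), np.int64(146), np.int64(147), np.int64(148), np.int64(149), np.int64(150), np.int64(151), np.int64(152)] | 284 [np.int64(135), np.int64(136), np.int64(137), np.int64(138), np.int64(139), np.int64(140), np.int64(141), np.int64(142), np.int64(143)] | 286 [np.int64(134), np.int64(135), np.int64(136)] | 288 [] |
```

```bash
python3 -m pendant '{"grip":[-1,-1,-1,-1,-1],"linear":[[-2,1,10],[0,0,12],[0,0,7],[0,0,2],[0,0,0]],"angular":[[0,0,0],[0,0,0],[0,0,0],[0,0,0],[0,0,0]]}' | grep -E 'ee_pos|ft'
python3 -m pendant '{"grip":[-1,-1,-1,-1],"linear":[[0,0,1.5],[0,0,1.5],[0,0,0],[0,0,0]],"angular":[[0,0,0],[0,0,0],[0,0,0],[0,0,0]]}' | grep -E 'ee_pos|ft'
```

```text
ee_pos: [612.7, 299.1, 106.1]
ft_force: [0.7, -0.1, -3.4]
ee_pos: [614.1, 299.6, 104.7]
ft_force: [-0.3, -0.5, -2.8]
```

```bash
python3 -m pendant '{"grip":[-1,-1,-1,-1],"linear":[[0,0,1],[0,0,1],[0,0,0],[0,0,0]],"angular":[[0,0,0],[0,0,0],[0,0,0],[0,0,0]]}' | grep -E 'ee_pos|ft'
```

```text
ee_pos: [614.7, 299.6, 102.6]
ft_force: [-0.2, -0.1, -3.3]
```

```bash
python3 -m pendant '{"grip":[-1,-1,-1,-1],"linear":[[0,0,1],[0,0,1],[0,0,0],[0,0,0]],"angular":[[0,0,0],[0,0,0],[0,0,0],[0,0,0]]}' | grep -E 'ee_pos|ft'
```

```text
ee_pos: [615.2, 299.6, 100.6]
ft_force: [0.6, -1.0, -2.3]
```

```bash
python3 -m pendant '{"grip":[-1,-1,-1,-1],"linear":[[0,0,1],[0,0,0.5],[0,0,0],[0,0,0]],"angular":[[0,0,0],[0,0,0],[0,0,0],[0,0,0]]}' | grep -E 'ee_pos|ft'
```

```text
ee_pos: [615.7, 299.6, 99.2]
ft_force: [0.5, -0.3, -3.8]
```

```bash
sed -i '/for x in range/,/^    print()/d' meas.py; python3 meas.py; python3 -m pendant '{"grip":[-1,-1,-1,-1],"linear":[[0,0,1],[0,0,0.5],[0,0,0],[0,0,0]],"angular":[[0,0,0],[0,0,0],[0,0,0],[0,0,0]]}' | grep -E 'ee_pos|ft'
```

```text
pt [607.4 299.1 125.9] ft [ 0.5 -0.3 -3.8] w 23.606335326919194
chisel in rest (kin) [1.2 0.7 0.6]
scene pred top line [[359.61040399714403, 167.13718794566356], [377.5676042335273, 169.82215223488066], [384.2733419554436, 170.8330431241879], [396.0065771646876, 172.61287785231258]]
(np.int32(39), array([380.9, 170.6]), [[376.0, 173.0], [379.4, 166.2], [384.6, 168.8], [381.2, 175.6]])
(np.int32(27), array([364.4, 171.9]), [[358.7, 172.1], [359.0, 170.0], [370.2, 171.6], [369.9, 173.7]])
side pred top line [[259.0149956073706, 165.13098211701566], [270.3743292375784, 156.165639469234], [274.45047614708886, 152.94747338085605], [281.3827014517463, 147.47310107754393]]
(np.int32(365), array([258.2, 153.4]), [[240.1, 144.3], [252.6, 134.0], [273.4, 159.3], [260.8, 169.6]])
ee_pos: [616.1, 299.8, 98.4]
ft_force: [-4.7, -1.1, 5.4]
```

```bash
python3 -m pendant '{"grip":[-1,-0.35,-0.3,-0.2,-0.1,-0.1,-0.1],"linear":[[0,0,-0.5],[0,0,0],[0,0,0],[0,0,0],[0,0,0],[0,0,0],[0,0,0]],"angular":[[0,0,0],[0,0,0],[0,0,0],[0,0,0],[0,0,0],[0,0,0],[0,0,0]]}'
python3 meas.py
```

```text
t: 21.42
ee_pos: [616.1, 299.7, 98.3]
orientation: [-0.094, 2.84, 0.014]
ft_force: [-0.7, 0.7, -0.5]
width: 39.5
grasp_force: 0.0
pt [607.8 299.1 125.1] ft [-0.7  0.7 -0.5] w 39.48704620424761
chisel in rest (kin) [ 1.4  0.8 -0.3]
scene pred top line [[359.70301871547815, 167.3647048423784], [377.65324838217833, 170.0501864340851], [384.3563709525906, 171.0612349743209], [396.08501811386776, 172.84129869579456]]
(np.int32(52), array([380.4, 170.8]), [[377.0, 167.0], [384.0, 167.0], [384.0, 175.0], [377.0, 175.0]])
(np.int32(24), array([364.2, 172. ]), [[358.8, 172.0], [359.2, 170.0], [370.2, 172.2], [369.8, 174.2]])
side pred top line [[259.0999103990388, 165.31812506847155], [270.4536558018038, 156.35083942266922], [274.52787658644166, 153.13191884873822], [281.45692194120227, 147.65619403817226]]
(np.int32(371), array([259.2, 153.8]), [[240.7, 144.6], [256.3, 132.1], [276.3, 157.1], [260.7, 169.6]])
```

Released. I'm retreating along the tool axis, then checking the chisel unobstructed.

```bash
python3 -m pendant '{"grip":[-0.1,-0.1,-0.1,-0.1,-0.1,-0.1,-0.1,-0.1,-0.1,-0.1],"linear":[[0,0,-3],[0,0,-6],[0,0,-12],[0,0,-25],[0,0,-30],[0,0,-30],[0,0,-20],[0,0,0],[0,0,0],[0,0,0]],"angular":[[0,0,0],[0,0,0],[0,0,0],[0,0,0],[0,0,0],[0,0.1,0],[0,0.1,0],[0,0.1,0],[0,0,0],[0,0,0]]}'
python3 -c "
from h import *
go((470,150,230),184)"
```

```text
t: 22.35
ee_pos: [581.6, 297.2, 219.7]
orientation: [-0.102, 3.137, 0.001]
ft_force: [-0.4, -0.5, -0.0]
width: 39.5
grasp_force: 0.0
pos [581.6 297.2 219.7] q [ 0.45  0.43  1.54 -0.    1.16 -1.18] t 22.35 w 39.47514240276578
turn [ 0.0003  0.0025 -0.0046] shift [ 121.6 -139.   -10.3]
```

```bash
python3 -m pendant '{"grip":[-0.1,-0.1,-0.1,-0.1,-0.1,-0.1],"linear":[[25,-28,0],[25,-28,0],[25,-28,0],[25,-28,0],[22,-28,-10],[0,0,0]],"angular":[[0,0,0],[0,0,0],[0,0,0],[0,0,0],[0,0,0],[0,0,0]]}' | grep ee_pos
python3 - <<'E'
from h import *
np.set_printoptions(precision=1,suppress=True)
a,b=cam('scene'),cam('side');S=ctrl.get_image('scene')[:,:,::-1].copy();D=ctrl.get_image('side')[:,:,::-1].copy()
cv2.imwrite('pics/sE.png',S);cv2.imwrite('pics/dE.png',D)
P=np.array([606.5,298.3,125]);F=Ro.from_euler('zy',[np.radians(4),-.3])
for n,c,im,bx in(('scene',a,S,(345,155,405,190)),('side',b,D,(255,140,295,175))):
    for q in blobs(im,(100,120,50),(125,255,255),bx,8):print(n,q)
    print('exp butt/mid shank/shank end top',proj(c,[P+F.apply([x,0,14]) for x in(-60,-19,22,60)]).tolist())
    print('exp centroid of blue',proj(c,P+F.apply([-19,0,12])))
r=((0,150,90),(8,255,255))
print('lever scene',blobs(S,*r,(265,250,345,330)));print('lever side',blobs(D,*r,(325,195,385,240)))
print(proj(a,(536.5,-144.6,92)))
E
```

```text
ee_pos: [462.8, 145.7, 228.8]
scene (np.int32(170), array([371.1, 170.3]), [[358.4, 171.9], [359.4, 165.1], [384.2, 168.9], [383.1, 175.7]])
exp butt/mid shank/shank end top [[359.10217471232505, 166.93942164603484], [371.3524398130041, 168.70980372680333], [383.8280356009738, 170.52797854435556], [395.5881931872066, 172.256288848859]]
exp centroid of blue [[371.4 169.2]]
side (np.int32(412), array([263.9, 153.2]), [[255.0, 140.0], [276.0, 140.0], [276.0, 168.0], [255.0, 168.0]])
side (np.int32(44), array([281.3, 143.5]), [[279.0, 140.0], [284.0, 140.0], [284.0, 148.0], [279.0, 148.0]])
exp butt/mid shank/shank end top [[258.86701022240385, 165.07167544833018], [266.62867493828463, 158.8927122922359], [274.2227649997209, 152.845141917882], [281.1169472621626, 147.35322272547168]]
exp centroid of blue [[266.7 159.3]]
lever scene [(np.int32(148), array([288.7, 276.9]), [[278.1, 286.6], [294.9, 264.2], [299.4, 267.5], [282.6, 289.9]])]
lever side [(np.int32(117), array([348.8, 222.6]), [[337.2, 219.3], [340.0, 214.2], [360.9, 225.6], [358.1, 230.7]])]
[[289.1 276.8]]
```

```bash
python3 - <<'E'
from h import *
a,b=cam('scene'),cam('side')
print(tri(a,(288.7,276.9),b,(348.8,222.6)))
for c,p,q in((a,(296.9,266),(280.4,288.1)),(b,(338.6,216.7),(359.5,228.1))):
    P,Q=plane(c,p,93),plane(c,q,93);d=P-Q;print(P,Q,(P+Q)/2,np.degrees(np.arctan2(-d[0],d[1])))
go((536,-145,200),86.5)
E
```

```text
(array([ 534.85781849, -143.42525566,   89.21977843]), np.float64(1.3258533216553081))
[ 539.03761884 -104.17815413   93.        ] [ 533.306913   -187.75416531   93.        ] [ 536.17226592 -145.96615972   93.        ] -3.922562339217443
[ 532.34918215 -103.29884413   93.        ] [ 530.89509809 -187.28427154   93.        ] [ 531.62214012 -145.29155783   93.        ] -0.9918929857954457
pos [466.8 148.8 229.1] q [ 0.28  0.17  1.89 -0.    1.08 -1.35] t 22.95 w 39.69492855017842
turn [0.001  0.0013 1.697 ] shift [-289.    87.    29.1]
```

```bash
python3 -m pendant '{"grip":[0,0,0,0,0,0,0,0,0,0,0,0],"linear":[[0,0,0],[0,0,0],[0,0,0],[0,0,0],[0,0,0],[0,0,0],[0,0,0],[0,0,0],[0,0,0],[0,0,0],[0,0,0],[0,0,0]],"angular":[[0,0,0.121],[0,0,0.121],[0,0,0.121],[0,0,0.121],[0,0,0.121],[0,0,0.121],[0,0,0.121],[0,0,0.121],[0,0,0.121],[0,0,0.121],[0,0,0.121],[0,0,0.121]]}' | grep -E 'ee_pos|ori'
python3 -m pendant '{"grip":[0,0,0,0,0,0,0,0,0,0,0,0],"linear":[[0,0,0],[0,0,0],[-29,8.7,0],[-29,8.7,0],[-29,8.7,0],[-29,8.7,0],[-29,8.7,0],[-29,8.7,0],[-29,8.7,0],[-29,8.7,0],[-29,8.7,0],[-20,6,0]],"angular":[[0,0,0.121],[0,0,0.121],[0,0,0],[0,0,0],[0,0,0],[0,0,0],[0,0,0],[0,0,0],[0,0,0],[0,0,0],[0,0,0],[0,0,0]]}' | grep -E 'ee_pos|ori|width'
python3 - <<'E'
from h import *
ctrl.get_image('side')
o=ctrl.get_obs();c=cam('wrist',o);im=ctrl.get_image('wrist')[:,:,::-1].copy();cv2.imwrite('pics/w6.png',im)
for q in blobs(im,(0,170,120),(6,255,255),(60,0,500,320),150):print(q,plane(c,q[1],100),ray(c,q[1])[0])
print(proj(c,(535,-145,92)))
go((535,-145,100),87,0,o)
E
```

```text
ee_pos: [468.3, 150.6, 228.3]
orientation: [2.012, 2.412, -0.0]
ee_pos: [537.5, -137.3, 228.3]
orientation: [2.283, 2.157, -0.0]
width: 43.8
(np.int32(1332), array([274.9, 192.5]), [[266.7, 237.9], [268.1, 146.9], [283.4, 147.1], [282.0, 238.1]]) [ 536.14456129 -137.7586468   100.        ] [541.90042179 -61.18094921 421.25963393]
[[274.15090673 198.2864422 ]]
pos [ 538.3 -139.7  228.4] q [-0.27  0.28  1.75 -0.    1.11 -0.22] t 25.0 w 43.87856758207905
turn [ 0.0015  0.0023 -0.0056] shift [ -5.5  -3.1 128.4]
```

```bash
python3 -m pendant '{"grip":[0,0,0,0,0,0,0,0,0,0],"linear":[[-5,-2,20],[0,0,30],[0,0,30],[0,0,30],[0,0,25],[0,0,15],[0,0,5],[0,0,0],[0,0,0],[0,0,0]],"angular":[[0,0,0],[0,0,0],[0,0,0],[0,0,0],[0,0,0],[0,0,0],[0,0,0],[0,0,0],[0,0,0],[0,0,0]]}' | grep -E 'ee_pos|ori|ft'
python3 - <<'E'
from h import *
ctrl.get_image('side')
o=ctrl.get_obs();im=ctrl.get_image('wrist')[:,:,::-1].copy();cv2.imwrite('pics/w7.png',im);h=cv2.cvtColor(im,cv2.COLOR_BGR2HSV)
for q in blobs(im,(0,170,120),(6,255,255),(100,0,450,300),150):print(q)
print(o['ee_pos'])
m=cv2.inRange(h,np.array((0,90,20)),np.array((10,170,75)))|cv2.inRange(h,np.array((172,90,20)),np.array((180,170,75)))
for y in(255,265,275,285,295):print(y,np.where(m[y])[0].tolist()[::6])
E
```

```text
ee_pos: [535.2, -140.4, 75.3]
orientation: [2.282, 2.157, 0.002]
ft_force: [0.1, 0.0, 0.4]
(np.int32(3228), array([279.6, 241.5]), [[266.0, 182.0], [294.0, 182.0], [294.0, 299.0], [266.0, 299.0]])
[ 535.24392528 -140.57596844   75.41948292]
255 [211, 217, 223, 332, 338]
265 [206, 212, 218, 331, 338, 344]
275 [202, 208, 215, 334, 341, 347]
285 [196, 202, 208, 214, 340, 346, 352]
295 [189, 195, 201, 207, 213, 346, 352, 358, 364]
```

```bash
python3 -m pendant '{"grip":[0,0,0,0,0,0],"linear":[[0,2,6],[0,0,6],[0,0,6],[0,0,5],[0,0,3],[0,0,0]],"angular":[[0,0,0],[0,0,0],[0,0,0],[0,0,0],[0,0,0],[0,0,0]]}' | grep -E 'ee_pos|ft'
python3 -m pendant '{"grip":[-0.3,-0.4,-0.5,-0.55,-0.58,-0.6],"linear":[[0,0,0],[0,0,0],[0,0,0],[0,0,0],[0,0,0],[0,0,0]],"angular":[[0,0,0],[0,0,0],[0,0,0],[0,0,0],[0,0,0],[0,0,0]]}' | grep -E 'ee_pos|ft|wid|gra'
```

```text
ee_pos: [535.4, -140.6, 47.1]
ft_force: [0.3, -0.5, -0.2]
ee_pos: [536.3, -140.8, 48.3]
ft_force: [0.8, 0.5, -0.3]
width: 17.8
grasp_force: 0.0
```

```bash
python3 -m pendant '{"grip":[-0.7,-1,-1,-1,-1,-1],"linear":[[0,0,0],[0,0,0],[0,0,0],[0,0,0],[0,0,0],[0,0,0]],"angular":[[0,0,0],[0,0,0],[0,0,0],[0,0,0],[0,0,0],[0,0,0]]}' | grep -E 'ee_pos|ft|wid|gra'
python3 -c "
from h import *
go((535,-145,100),86.5)"
```

```text
ee_pos: [536.9, -140.9, 48.3]
ft_force: [4.5, 0.8, -0.8]
width: 15.4
grasp_force: 30.0
pos [ 536.9 -140.9   48.3] q [-0.28  0.53  1.87  0.    0.74 -0.22] t 27.4833 w 15.358203414740473
turn [0.0013 0.0002 0.004 ] shift [ -4.2  -1.6 -51.7]
```

```bash
python3 -c "
import numpy as np
f=np.linspace(.04,1.70,23);print([[0,round(a,1),round(-b,1)] for a,b in zip(np.diff(-100*np.cos(f)),np.diff(100*np.sin(f)))])"
```

```text
[[0, np.float64(0.6), np.float64(-7.5)], [0, np.float64(1.2), np.float64(-7.5)], [0, np.float64(1.7), np.float64(-7.3)], [0, np.float64(2.3), np.float64(-7.2)], [0, np.float64(2.8), np.float64(-7.0)], [0, np.float64(3.3), np.float64(-6.8)], [0, np.float64(3.8), np.float64(-6.5)], [0, np.float64(4.3), np.float64(-6.2)], [0, np.float64(4.8), np.float64(-5.9)], [0, np.float64(5.2), np.float64(-5.5)], [0, np.float64(5.6), np.float64(-5.1)], [0, np.float64(5.9), np.float64(-4.6)], [0, np.float64(6.3), np.float64(-4.2)], [0, np.float64(6.6), np.float64(-3.7)], [0, np.float64(6.8), np.float64(-3.2)], [0, np.float64(7.1), np.float64(-2.7)], [0, np.float64(7.2), np.float64(-2.1)], [0, np.float64(7.4), np.float64(-1.6)], [0, np.float64(7.5), np.float64(-1.0)], [0, np.float64(7.5), np.float64(-0.4)], [0, np.float64(7.5), np.float64(0.1)], [0, np.float64(7.5), np.float64(0.7)]]
```

```bash
python3 -m pendant '{"grip":[-1,-1,-1,-1,-1,-1],"linear":[[0,0.6,-7.5],[0,1.2,-7.5],[0,1.7,-7.3],[0,2.3,-7.2],[0,2.8,-7.0],[0,0,0]],"angular":[[0,0,0],[0,0,0],[0,0,0],[0,0,0],[0,0,0],[0,0,0]]}' | grep -E 'ee_pos|ft|wid|gra'
```

```text
ee_pos: [544.8, -141.4, 85.4]
ft_force: [1.3, -2.4, -2.6]
width: 15.2
grasp_force: 30.0
```

```bash
python3 -m pendant '{"grip":[-1,-1,-1,-1,-1,-1],"linear":[[0,3.3,-6.8],[0,3.8,-6.5],[0,4.3,-6.2],[0,4.8,-5.9],[0,5.2,-5.5],[0,0,0]],"angular":[[0,0,0],[0,0,0],[0,0,0],[0,0,0],[0,0,0],[0,0,0]]}' | grep -E 'ee_pos|ft|wid|gra'
```

```text
ee_pos: [563.5, -142.5, 116.6]
ft_force: [-13.0, -2.5, 7.3]
width: 15.0
grasp_force: 30.0
```

```bash
python3 -m pendant '{"grip":[-1,-1,-1,-1,-1,-1],"linear":[[0,4.6,-6.1],[0,5.4,-5.1],[0,6.1,-4.4],[0,6.4,-3.9],[0,6.8,-3.2],[0,0,0]],"angular":[[0,0,0],[0,0,0],[0,0,0],[0,0,0],[0,0,0],[0,0,0]]}' | grep -E 'ee_pos|ft|wid|gra'
```

```text
ee_pos: [594.9, -144.6, 140.5]
ft_force: [-9.7, -2.6, 13.0]
width: 15.3
grasp_force: 30.0
```

```bash
python3 -m pendant '{"grip":[-1,-1,-1,-1,-1],"linear":[[0,7.1,-2.7],[0,7.2,-2.1],[0,7.4,-1.6],[0,6.5,-1],[0,0,0]],"angular":[[0,0,0],[0,0,0],[0,0,0],[0,0,0],[0,0,0]]}' | grep -E 'ee_pos|ft|wid|gra'
```

```text
ee_pos: [624.2, -146.4, 147.3]
ft_force: [-4.2, -2.8, 7.6]
width: 15.1
grasp_force: 30.0
```

```bash
python3 -m pendant '{"grip":[-1,-1,-1,-1,-1],"linear":[[0,6,-0.8],[0,6,-0.3],[0,6,0.1],[0,5,0.3],[0,0,0]],"angular":[[0,0,0],[0,0,0],[0,0,0],[0,0,0],[0,0,0]]}' | grep -E 'ee_pos|ft|wid|gra'
```

```text
ee_pos: [646.8, -147.6, 147.1]
ft_force: [-3.7, -3.2, 4.2]
width: 15.3
grasp_force: 30.0
```

```bash
python3 -m pendant '{"grip":[-1,-1,-1,-1],"linear":[[0,2,0.3],[0,2,0.3],[0,0,0],[0,0,0]],"angular":[[0,0,0],[0,0,0],[0,0,0],[0,0,0]]}' | grep -E 'ee_pos|ft|wid|gra'
```

```text
ee_pos: [650.2, -147.8, 146.4]
ft_force: [-2.2, -4.4, 3.4]
width: 15.5
grasp_force: 30.0
```

```bash
python3 -m pendant '{"grip":[-0.6,-0.4,-0.2,0,0,0],"linear":[[0,0,0],[0,0,0],[0,0,0],[0,0,0],[0,0,0],[0,0,0]],"angular":[[0,0,0],[0,0,0],[0,0,0],[0,0,0],[0,0,0],[0,0,0]]}' | grep -E 'ee_pos|ft|wid|gra'
python3 -m pendant '{"grip":[0,0,0,0,0,0,0,0],"linear":[[0,0,-5],[0,0,-10],[0,0,-20],[0,0,-30],[0,0,-30],[0,0,-20],[0,0,0],[0,0,0]],"angular":[[0,0,0],[0,0,0],[0,0,0],[0,0,0],[0,0,0],[0,0,0],[0,0,0],[0,0,0]]}' | grep -E 'ee_pos|ft|wid|gra'
python3 -m pendant '{"grip":[0,0,0,0,0,0,0,0],"linear":[[20,-20,0],[30,-30,0],[30,-30,0],[30,-30,0],[30,-30,0],[30,-20,0],[0,0,0],[0,0,0]],"angular":[[0,0,0],[0,0,0],[0,0,0],[0,0,0],[0,0,0],[0,0,0],[0,0,0],[0,0,0]]}' | grep -E 'ee_pos'
python3 - <<'E'
from h import *
a,b=cam('scene'),cam('side');S=ctrl.get_image('scene')[:,:,::-1].copy();D=ctrl.get_image('side')[:,:,::-1].copy()
cv2.imwrite('pics/sF.png',S);cv2.imwrite('pics/dF.png',D);r=((0,150,90),(8,255,255))
print('lever start (328.7,280.9)',blobs(S,*r,(300,262,350,310)));print('side start 379.2,184.3',blobs(D,*r,(360,172,400,200)))
print('chisel (371.1,170.3)',blobs(S,(100,120,50),(125,255,255),(345,155,405,190),8))
print('btn (292.7,315.2)',blobs(S,(100,130,60),(125,255,255),(275,300,312,330)))
d=cv2.absdiff(S,cv2.imread('pics/scene0.png')).max(2)
for n,x,y in(('hammer',310,180),('wrench',229,301),('tin',377,142),('oil',249,395),('jar',326,253),('collar',298,210),('slug',266,270)):
    print(n,(d[y-12:y+13,x-12:x+13]>50).mean().round(2),end=' ')
print(ctrl.get_obs()['t'])
E
```

```text
ee_pos: [650.5, -147.1, 145.7]
ft_force: [-0.0, 0.6, -0.1]
width: 42.9
grasp_force: 0.0
ee_pos: [651.3, -147.5, 262.9]
ft_force: [0.1, 0.1, -0.9]
width: 43.8
grasp_force: 0.0
ee_pos: [500.9, 30.5, 259.9]
lever start (328.7,280.9) [(np.int32(193), array([328.7, 280.9]), [[316.3, 291.2], [334.8, 266.6], [340.6, 270.9], [322.1, 295.6]])]
side start 379.2,184.3 [(np.int32(179), array([389.7, 175.6]), [[372.0, 172.0], [399.0, 172.0], [399.0, 183.0], [372.0, 183.0]]), (np.int32(131), array([379.3, 184.3]), [[367.0, 181.0], [369.4, 176.2], [391.4, 187.2], [389.0, 192.0]])]
chisel (371.1,170.3) [(np.int32(169), array([371.1, 170.3]), [[358.4, 171.8], [359.4, 165.1], [384.2, 168.9], [383.1, 175.6]])]
btn (292.7,315.2) [(np.int32(119), array([292.7, 315.2]), [[287.0, 321.0], [287.0, 309.0], [298.0, 309.0], [298.0, 321.0]])]
hammer 0.37 wrench 0.02 tin 0.0 oil 0.0 jar 0.0 collar 0.0 slug 0.0 32.0833
```

The lever and button match their starting pixels exactly, the chisel hasn't moved since I placed it, and the bystanders look unmoved. The one change, at the hammer, is probably the arm across the view. I'm handing in.

```bash
python3 -c "
from workcell import ctrl
print(ctrl.close_job())"
```

```text
the job is handed in; nothing more can be done
None
```

I handed the job in at about 32 s: button pressed and lever dropped, chisel laid on the stone wheel's platform, and lever lifted back to its starting position; the final images showed nothing out of place, but I couldn't confirm the hammer (image changed there, probably the arm in view), and no verdict came back.

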